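# Raise the belt grinder's spark shield to the mark

### The arm

A 6-joint arm with a two-finger parallel gripper is mounted at the origin on the work surface. World frame = base frame: x ahead of the robot, y to its left, z up, the work surface at z = 0. Lengths are in m, angles in rad, forces in N, time in s.
With the tool pointing down it reaches from about 0.35 to 0.725 m from the base axis. Payload 6 kg.
Tool frame: the origin (TCP) lies at the very end of the fingers, on their centre line; the grasp point (between the pads) lies 19 mm behind it; x points along the fingers, z is the direction in which the jaws open and shut, and the axes are right-handed (so a half turn about x gives the same grasp; the last joint's range is limited). The gripper opens to 85 mm and grips with 20 to 120 N. Pads are 22 mm wide; open, the fingers measure 114 mm over their backs; the gripper's body (76 mm by 85 mm) begins 54 mm behind the grasp point. The pads swing forward as they close: fully open they stand 13 mm farther back than shut.
Start: joints at [1.621, 0.04, 0.085, 0, -1.615, -0.334], TCP at [0.168, 0.576, 0.231] pointing down, gripper open.
Joint ranges: [-2.56, 2.56], [-1.29, 2.01], [-1.08, 1.49], [-3.29, 1.98], [-2.81, -0.18], [-2.99, 2.99]. Speed limits (rad/s): [2.57, 2.57, 3.01, 3.14, 3.14, 3.14].

### API

Orientations are given as a unit quaternion [w, x, y, z].
In Python, from workcell import get_obs, eyes, workorder gives the robot as it stands.
- The arm moves only by the tool drive_tool, never from a script. Its argument "targets" is a list of rows, each a list of 5 numbers: the shift along the tool's x, y, z in cm, then the turn about the tool's x in rad, then the finger opening in cm, from 0 to 8.54. A call has exactly 8 rows; each row shifts and turns the pose as measured when the row begins, along the tool's axes as they then stand; what a row does not reach is not made up. A row lasts 1/8 s, in which the tool goes at most 62.5 mm and 10.7 degrees, less where a joint would pass 70% of its speed; a pose out of reach is approached as far as the arm can. A call is refused whole if a number of a shift passes 6.25 or a number of a turn 0.188, either way. A call with a gripper value outside its range is refused whole. The fingers move at their own pace and stop on an object; "grip_force" is the grip in N (left out, the last holds). Time passes only in rows, so rows that do not move let the fingers close, or fill a call up. It gives the time, the measured TCP pose, the force and the opening at its end, in the units of the state.
- get_obs(): the state, without advancing time (a new reading comes with each control period).
- eyes.camera(name): name is "scene" or "side" or "wrist"; returns a dict with "img" (420x560x3 uint8, red, green, blue), "camera_matrix" (3x3 intrinsics, pixels), "k1" (the pictures are not rectified: a ray, as slopes to the right and down, at radius r is drawn at 1 + k1 r^2 times it, then the intrinsics apply), "R" (3x3) and "t" (3): a world point X has camera coordinates R X + t; the wrist camera has in their place "hand_eye" (4x4, takes a point from camera to tool coordinates, whose origin is the TCP and whose axes are the tool frame's). Camera axes: x right, y down, z forward; pixel columns grow to the right and rows downward; lengths in m; the calibration is good to about 2 mm. A picture is of the moment at which its call begins: read the wrist's pose just before it. There is no depth.
- workorder.job_done(): hands the job in, once; it reports no verdict.
Trained networks look in a picture, given as the dict that the camera call returned (one of the last four; its "shot" number tells which), for a name from the list of things; names that differ only in an ending like _2 or _b are one class to them, and where a whole thing is asked for, a point or a joint stands for the part that bears it (a point fixed in the world has none). Each returns a list of dicts, best first, with "confidence" (0 to 1); they miss things now and then, are a little off and sometimes report something else, mostly with a low value. They report only what shows in the picture. A call takes as long as a camera call.
- eyes.recognise(target, picture): "xyz" ([x, y, z] in m, in world coordinates, good to about 4 mm: the middle of the surface that is visible of it).
- eyes.regions_of(target, picture): "pixels" (420x560 bool, what is visible of it).
The state is a dict: "time": time; "joints": joint angles; "qvel": joint speeds; "joint_efforts": joint torques, N m; "position": TCP position; "tool_rot": TCP orientation; "wrist_force": force on the tool from outside, world axes, zero at the start; "ft_torque": the same for the moment, N m; "grip_width": finger opening in m.
Only numpy, scipy, OpenCV 4.12 (cv2) and the standard library are available. Lean on these libraries where they do the work, as an engineer would, in place of code of your own. Each camera call takes 0.05 s, during which the arm holds its last target.

### The job

Push the belt grinder's counterweighted clear spark shield up from beneath its blue lip with your fingertips until the red pointer on its left edge stands inside the yellow band on the left rail, without running it on past the band. Then take your fingers away and leave the shield standing there. Do not grip the lip, and leave the jar, the cork-coloured stick and the block of blade blanks where they are.

Things in the scene. Friction and masses are not known exactly. Their poses are not given: they have to be found in the camera images.
- guard: Fixed steel stand, two grey rails 24 x 26 mm centred 165 mm left and right, leaning back 40 deg from vertical (top away from robot). Axes: x level, towards the grinder; y left; z up. Origin on the bench; 110 mm above it the lip's underside meets the shield when fully down. Space in front of and below the lip is open. Place and yaw vary.
- shield (a joint): How far (m) the shield is pushed up along the sloping rails: 0 fully down, 0.20 top stop. Straight travel: each 100 mm is 64 mm along guard x and 77 mm up. Counterweighted: moving it slowly takes about 2 to 5 N along the rails, and it stays where it is left.
- lip_under (a point): Middle of the blue lip's underside, the place to push; moves with the shield. Axes tilted with the slope: z up along the rails (slide direction), x square to the window into the machine (forward and down), y left. The lip is a flat ledge 150 mm wide (y), 6 mm thick, reaching from the window frame 15 mm on the +x side to its free edge 15 mm on the -x side.
- pointer (a point): Tip of the red pointer (8 mm high) on the shield's left edge, riding over the front of the left rail, level with the lip's underside; axes as lip_under; moves with the shield. A black strip 20 mm deep and 6 mm thick lies on top of the blue lip, against the window frame.
- mark (a point): Centre of the yellow band on the left rail, 20 mm long along the rail, a different height each time; same axes, z up along the rail. It lies on the pointer's line of travel: the pointer is at the mark when both points coincide. The band is tape and cannot be moved or felt.
- stick: Cork-coloured belt-cleaning stick, 150 x 36 x 36 mm, lying along its x on the bench before the guard; origin at the centre of its underside. Leave alone.
- jar: Closed jar, 60 mm across, 85 mm tall, standing on the bench beside the guard; origin at the centre of its underside. Leave alone.
- blanks: Dark wooden block 30 x 90 x 22 mm with two steel blade blanks standing up from it, 82 mm tall in all, beside the guard; origin at the centre of its underside. Leave alone.

How it is judged:
By the outcome, as a careful person would: the job done as asked, in the order asked, and still so for the second after the job is handed in, with the robot touching nothing.
It also fails if it takes over 35 s, if anything falls off the work surface, if the arm or the gripper's body presses on something with over 40 N, if the wrist force passes 120 N, or if a joint passes its speed limit or range.

## Working session

There is one attempt and no reset: what is moved stays moved. The work goes in short steps, Python scripts to look and compute and a tool call to move; the robot and the scene stay as the last step left them, time stands still between calls to the robot, and variables do not carry over. Pictures are saved under pics/ and viewed, and the job is handed in when it is done.

Besides the shell and the picture viewer there is one more tool, called after "Emit:" in YAML: its name, and indented under it one key for each argument. drive_tool: Moves the arm, as the interface text tells. Its arguments: {"type":"object","properties":{"targets":{"type":"array"},"grip_force":{"type":"number"}},"required":["targets"]}

```bash
mkdir -p pics; ls; python3 - <<'E'
from workcell import get_obs, eyes
import cv2,numpy as np
o=get_obs();print({k:np.round(v,3).tolist() for k,v in o.items()})
for n in("scene","side","wrist"):
    p=eyes.camera(n);cv2.imwrite(f"pics/{n}0.png",p["img"][:,:,::-1]);print(n,p["camera_matrix"].tolist(),p["k1"],p.get("R"),p.get("t"),p.get("hand_eye"))
    for t in("guard","shield","lip_under","pointer","mark","stick","jar","blanks"):
        try:
            r=eyes.recognise(t,p);print(t,[(np.round(d["xyz"],3).tolist(),round(d["confidence"],2)) for d in r[:2]])
        except Exception as e:print(t,e)
print(get_obs()["time"])
E
```

```text
pics
{'time': 0.0, 'joints': [1.621, 0.041, 0.084, -0.0, -1.616, -0.334], 'qvel': [0.0, 0.001, 0.001, -0.001, -0.001, -0.001], 'joint_efforts': [-0.0, -36.82, 34.741, 6.932, -0.005, 0.0], 'position': [0.168, 0.576, 0.23], 'tool_rot': [-0.425, -0.565, -0.424, 0.566], 'wrist_force': [0.855, 0.489, -0.384], 'ft_torque': [-0.043, -0.025, 0.002], 'grip_width': 0.085}
scene [[517.7528272248919, 0.0, 282.5558340021707], [0.0, 517.7528272248919, 212.24936997143544], [0.0, 0.0, 1.0]] -0.021994966060932625 [[-0.80973     0.58653523  0.01771309]
 [ 0.43393762  0.61883834 -0.65478031]
 [-0.39501325 -0.52250888 -0.75561167]] [ 0.40587809 -0.19157581  1.67592169] None
guard [([0.776, 0.146, 0.147], 0.69), ([0.415, 0.102, 0.032], 0.18)]
shield [([0.557, 0.06, 0.163], 0.85)]
lip_under [([0.56, 0.061, 0.161], 0.87)]
pointer [([0.563, 0.059, 0.163], 0.58)]
mark []
stick [([0.416, 0.104, 0.033], 0.62)]
jar [([0.544, -0.244, 0.08], 0.8)]
blanks [([0.457, 0.313, 0.019], 0.56)]
side [[394.2496058991923, 0.0, 278.16301820895006], [0.0, 394.2496058991923, 211.78976970856107], [0.0, 0.0, 1.0]] 0.040215552003
[... 328 characters left out ...]
81, 0.088, 0.2], 0.69)]
mark [([0.535, 0.233, 0.18], 0.7)]
stick [([0.411, 0.105, 0.034], 0.63)]
jar [([0.535, -0.238, 0.058], 0.88), ([0.45, 0.319, 0.023], 0.46)]
blanks [([0.449, 0.32, 0.021], 0.79)]
wrist [[367.82496607781565, 0.0, 283.42221944990945], [0.0, 367.82496607781565, 209.0904489916618], [0.0, 0.0, 1.0]] -0.05157533453969111 None None [[-1.38219270e-03 -2.71047550e-01  9.62564967e-01 -1.42146124e-01]
 [-3.05210901e-04 -9.62565727e-01 -2.71048202e-01  6.89328116e-02]
 [ 9.99998998e-01 -6.68426167e-04  1.24772465e-03  6.09045916e-05]
 [ 0.00000000e+00  0.00000000e+00  0.00000000e+00  1.00000000e+00]]
guard []
shield []
lip_under []
pointer []
mark []
stick []
jar []
blanks []
1.35
```

View pics/scene0.png

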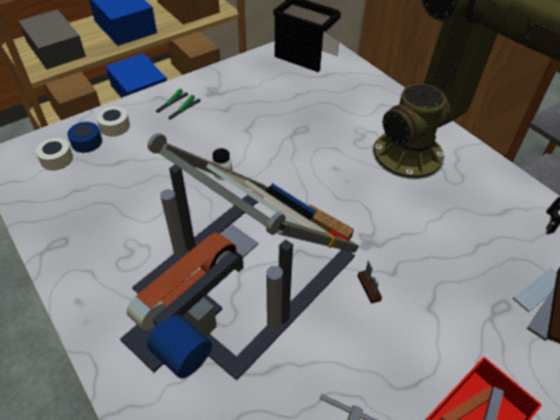

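View pics/side0.png

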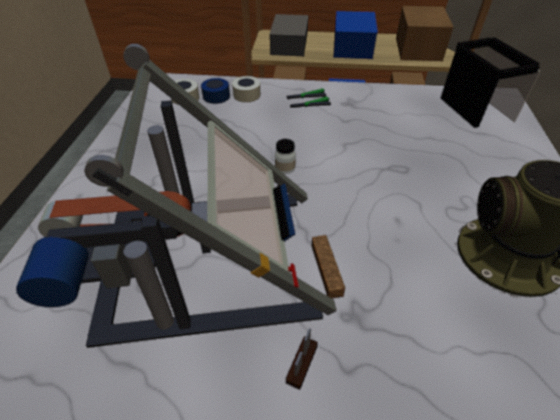

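View pics/wrist0.png

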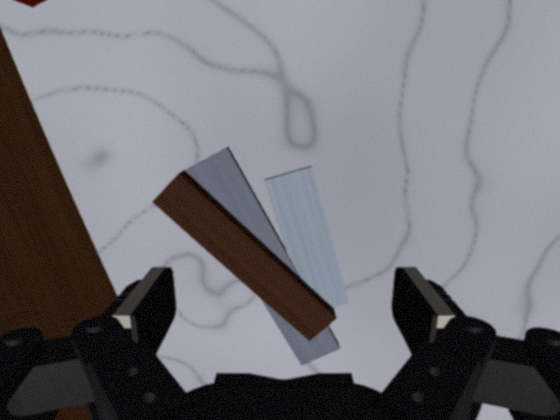

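```bash
python3 - <<'E'
import cv2
a=cv2.imread("pics/scene0.png")[130:280,130:390];cv2.imwrite("pics/s0z.png",cv2.resize(a,None,fx=3,fy=3,interpolation=2))
a=cv2.imread("pics/side0.png")[150:350,190:390];cv2.imwrite("pics/d0z.png",cv2.resize(a,None,fx=3,fy=3,interpolation=2))
E
```

```text
(no output)
```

View pics/s0z.png

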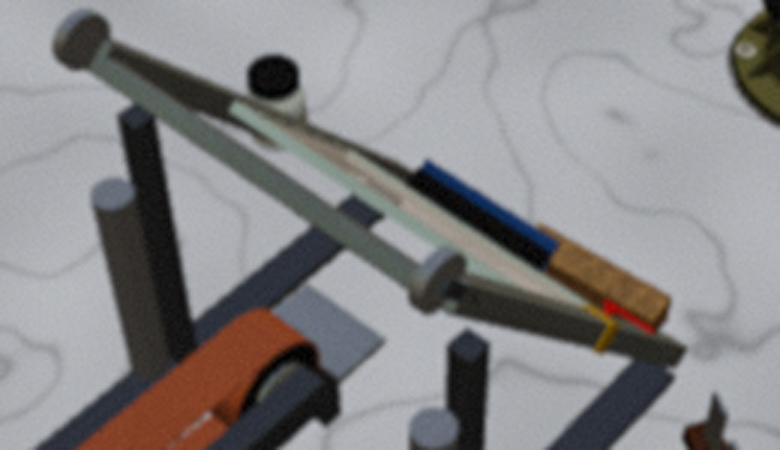

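View pics/d0z.png

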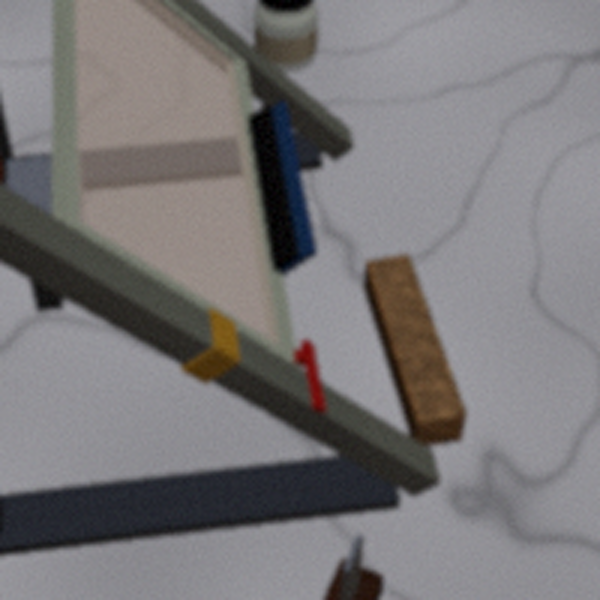

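```bash
cat >h.py <<'E'
import numpy as np,cv2
from scipy.optimize import least_squares
CAM={"scene":dict(f=517.7528,c=(282.5558,212.2494),k=-0.021995,R=np.array([[-0.80973,0.58653523,0.01771309],[0.43393762,0.61883834,-0.65478031],[-0.39501325,-0.52250888,-0.75561167]]),t=np.array([0.40587809,-0.19157581,1.67592169])),
"side":dict(f=394.2496,c=(278.163,211.7898),k=0.0402156,R=np.array([[-0.99366791,-0.11212708,-0.00718293],[-0.07477554,0.70766689,-0.70257824],[0.08386117,-0.69759235,-0.71157025]]),t=np.array([0.52617968,0.09756081,0.91535373]))}
def proj(n,X):
    c=CAM[n];q=np.asarray(X)@c["R"].T+c["t"];s=q[...,:2]/q[...,2:];r2=(s**2).sum(-1,keepdims=True)
    return s*(1+c["k"]*r2)*c["f"]+np.array(c["c"])
U=np.array([np.sin(np.radians(40)),0,np.cos(np.radians(40))]);E=np.array([np.cos(np.radians(40)),0,-np.sin(np.radians(40))])
def gp(p,y,e,u): # guard pose p=(x,y,yaw); y,e,u -> world; e from window plane
    g=np.array([0,0,.11])+e*E+u*U+np.array([0,y,0]);c,s=np.cos(p[2]),np.sin(p[2])
    return np.array([c*g[0]-s*g[1]+p[0],s*g[0]+c*g[1]+p[1],g[2]])
E
cat >fit.py <<'E'
from h import *
for n,c in CAM.items():print(n,-c["R"].T@c["t"])
z=lambda x,y:(190+x/3,150+y/3); w=lambda x,y:(130+x/3,130+y/3)
# y,e,u(rel. to s) , cam, pixel
L=[(.075,-.030,.0,"side",z(314,248)),(-.075,-.030,.0,"side",z(289,104)),
(.075,-.020,.006,"side",z(286,270)),(-.075,-.020,.006,"side",z(273,107)),
(.075,-.030,.006,"scene",w(558,241)),(-.075,-.030,.006,"scene",w(430,161)),
(.075,-.020,.006,"scene",w(546,264)),(-.075,-.020,.006,"scene",w(416,172))]
def f(p):
    return np.concatenate([proj(n,gp(p,y,e,u+p[3]))-px for y,e,u,n,px in L])
r=least_squares(f,[.55,.06,0,.03],loss="soft_l1")
print(r.x,np.round(f(r.x).reshape(-1,2),1));p=r.x
np.save("p.npy",p)
for n in CAM:
    im=cv2.imread(f"pics/{n}0.png");im=cv2.resize(im,None,fx=4,fy=4,interpolation=2)
    def ln(a,b,col):
        A,B=[tuple(int(v) for v in proj(n,gp(p,*q))*4+2) for q in(a,b)];cv2.line(im,A,B,col,1)
    s=p[3]
    for y in(-.177,-.153,.153,.177):
        for e in(-.013,.013): ln((y,e,-.03),(y,e,.25),(0,255,0) if e<0 else (255,255,0))
    for e in(-.03,-.01): ln((-.075,e,s+.006),(.075,e,s+.006),(255,0,255))
    ln((-.075,-.03,s),(.075,-.03,s),(255,0,255));ln((.14,-.03,s),(.2,-.03,s),(0,0,255));ln((.14,-.013,s),(.2,-.013,s),(0,0,255))
    if n=="side":im=im[4*150:4*300,4*200:4*400]
    else: im=im[4*140:4*290,4*190:4*390]
    cv2.imwrite(f"pics/{n}fit.png",im)
E
python3 fit.py
```

```text
scene [1.07379489 0.75617662 1.13371656]
side [0.45338039 0.6285022  0.7236621 ]
[0.51457973 0.04740314 0.19479706 0.01247719] [[-1.4  3.2]
 [-0.4  0.7]
 [ 2.1 -3.1]
 [-0.2  0.6]
 [-1.1  2. ]
 [-1.2 -0.8]
 [ 0.8 -2.3]
 [ 1.4 -1.3]]
```

View pics/sidefit.png

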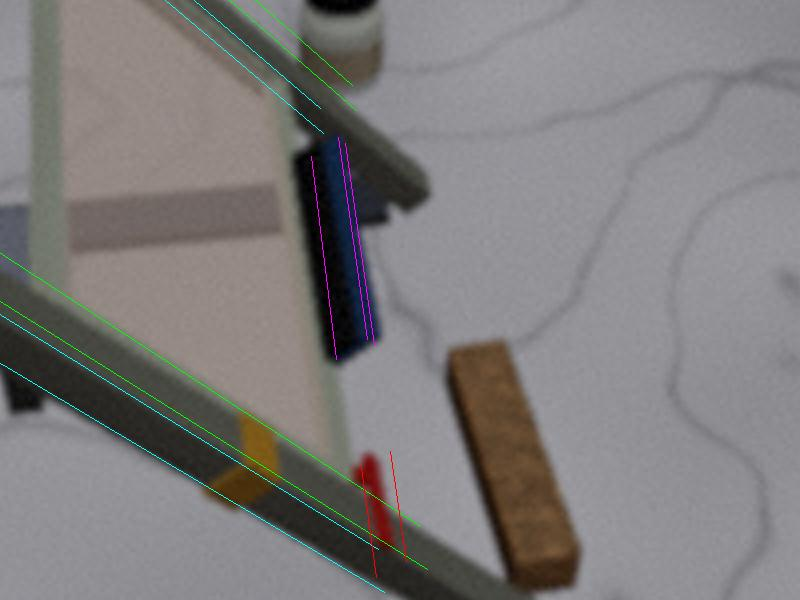

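View pics/scenefit.png

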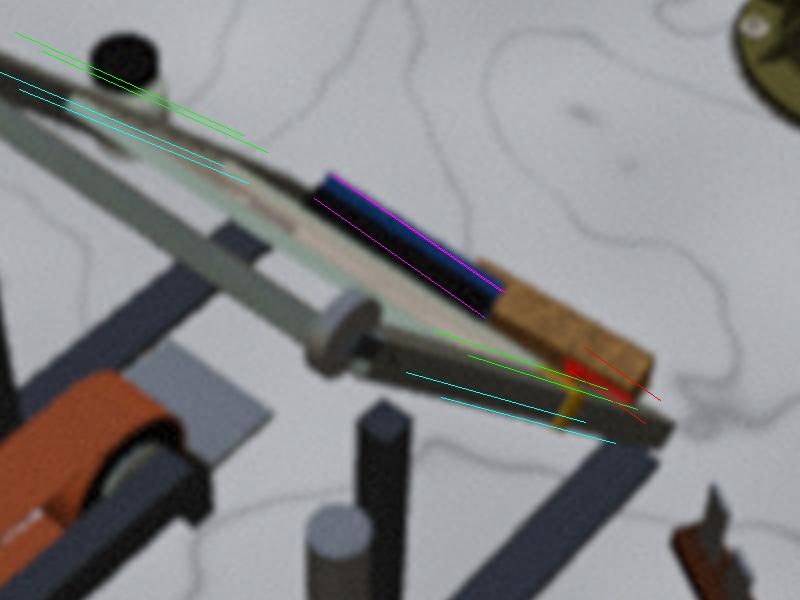

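```bash
python3 - <<'E'
import cv2
a=cv2.imread("pics/side0.png")
cv2.imwrite("pics/r1.png",cv2.resize(a[40:220,100:340],None,fx=3.3333,fy=3.3333,interpolation=2))
cv2.imwrite("pics/r2.png",cv2.resize(a[150:320,100:340],None,fx=3.3333,fy=3.3333,interpolation=2))
E
```

```text
(no output)
```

View pics/r1.png

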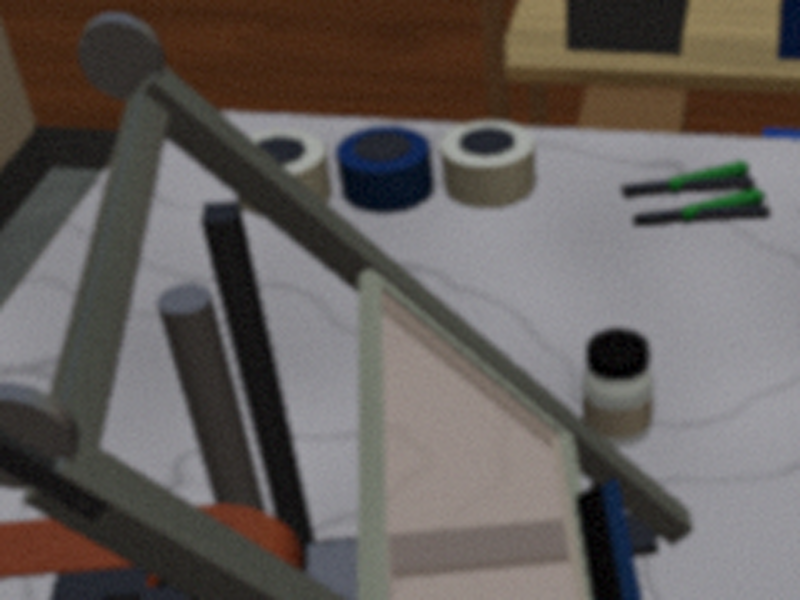

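View pics/r2.png

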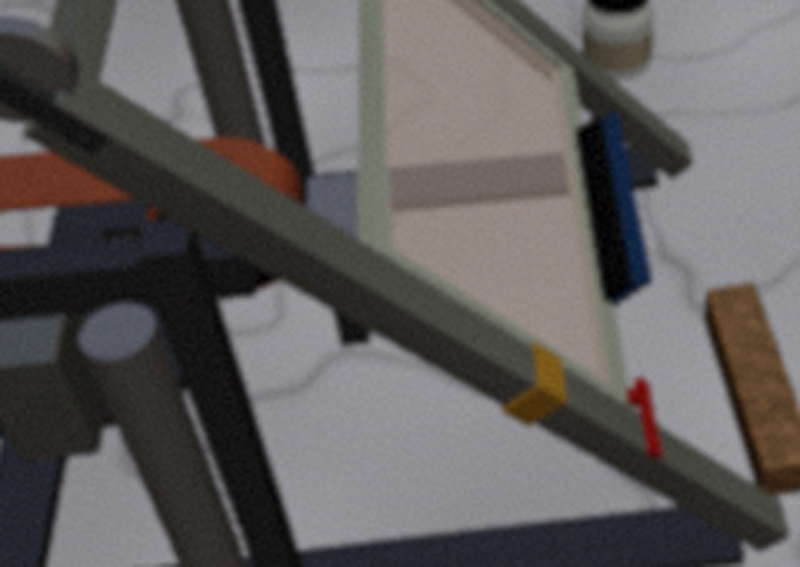

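```bash
cat >fit.py <<'E'
from h import *
z=lambda x,y:np.array((190+x/3,150+y/3)); w=lambda x,y:np.array((130+x/3,130+y/3))
a=lambda x,y:np.array((100+.3*x,40+.3*y)); b=lambda x,y:np.array((100+.3*x,150+.3*y))
# y,e,u, cam, pixel ; p=x,y,yaw,s,ef,m,yp
P=[(.075,-.030,.0,"side",z(314,248)),(-.075,-.030,.006,"side",z(283,102)),
(.075,-.030,.006,"scene",w(558,241)),(-.075,-.030,.006,"scene",w(430,161))]
Ln=[(-.177,0,"side",a(240,130),a(690,513)),(.153,0,"side",b(110,85),b(780,508)),(.177,.026,"side",b(180,213),b(760,545)),
(-.177,0,"scene",w(140,56),w(410,165)),(.177,.026,"scene",w(480,312),w(660,365))]
B=[(.153,.01,b(535,345)),(.153,-.01,b(557,353)),(.177,.01,b(543,378)),(.177,-.01,b(566,389))]
def f(p):
    r=[proj(n,gp(p,y,e,u+p[3]))-px for y,e,u,n,px in P]
    for y,e,n,A,C in Ln:
        q0=proj(n,gp(p,y,p[4]+e,0));q1=proj(n,gp(p,y,p[4]+e,.25));d=(q1-q0)/np.linalg.norm(q1-q0)
        for x in(A,C): v=x-q0; r.append([d[0]*v[1]-d[1]*v[0]])
    for y,u,px in B:r.append(proj("side",gp(p,y,p[4],p[5]+u))-px)
    r.append(proj("scene",gp(p,.177,p[4]+.026,p[5]))-w(599,349))
    return np.concatenate(r)
r=least_squares(f,[.55,.06,0,.03,-.01,.06],loss="soft_l1")
print(np.round(r.x,4),np.round(f(r.x),1));p=r.x
np.save("p.npy",p)
J=r.jac;print("sd",np.round(np.sqrt(np.diag(np.linalg.inv(J.T@J))),4))
print("lip_under",gp(p,0,-.015,p[3]),"gap m-s",p[5]-p[3])
for n in CAM:
    im=cv2.imread(f"pics/{n}0.png");im=cv2.resize(im,None,fx=4,fy=4,interpolation=2)
    def ln(a,b,col):
        A,B=[tuple(int(v) for v in proj(n,gp(p,*q))*4+2) for q in(a,b)];cv2.line(im,A,B,col,1)
    s=p[3];ef=p[4]
    for y in(-.177,-.153,.153,.177):
        for e in(0,.026): ln((y,ef+e,-.03),(y,ef+e,.25),(0,255,0) if e<.01 else (255,255,0))
    ln((-.075,-.03,s+.006),(.075,-.03,s+.006),(255,0,255))
    ln((-.075,-.03,s),(.075,-.03,s),(255,0,255));
    for u in (0,.004,-.004):ln((.153,ef-.003,s+u),(.177,ef-.003,s+u),(255,255,255))
    for u in(-.01,.01): ln((.153,ef,p[5]+u),(.177,ef,p[5]+u),(255,0,0))
    im=im[4*150:4*300,4*200:4*400] if n=="side" else im[4*140:4*290,4*190:4*390]
    cv2.imwrite(f"pics/{n}fit.png",im)
E
python3 fit.py
```

```text
[ 0.5122  0.0457  0.2513  0.0125 -0.0059  0.095 ] [ 1.9  2.1 -0.9 -0.6  0.1  0.2 -2.1 -0.8  0.4 -0.8 -0.9 -4.3  2.8  0.4
 -1.7 -0.   2.8 -0.8 -0.1 -1.2  0.9  1.1 -1.   0.1 -0.1  1.4 -0.8 -0.4]
sd [0.0026 0.0022 0.0067 0.0048 0.0022 0.0039]
lip_under [0.50888995 0.04487632 0.12924525] gap m-s 0.08243974252704012
```

View pics/sidefit.png

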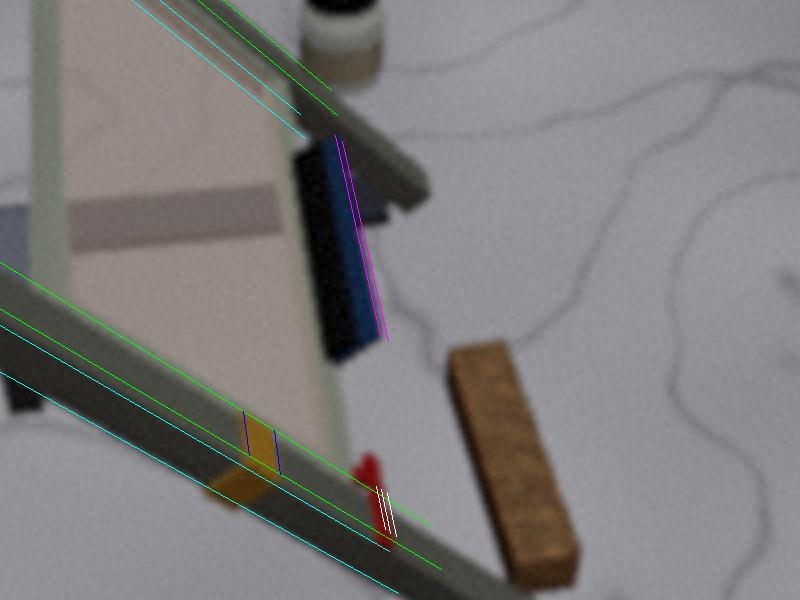

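View pics/scenefit.png

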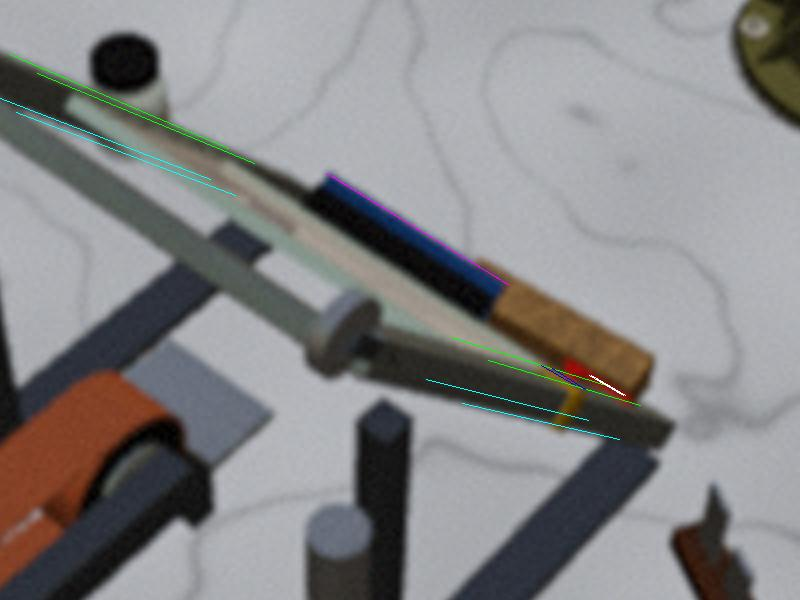

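```bash
cat >>h.py <<'E'
from scipy.spatial.transform import Rotation as Ro
def state():
    from workcell import get_obs
    o=get_obs();q=o["tool_rot"];R=Ro.from_quat([q[1],q[2],q[3],q[0]]).as_matrix();return o,np.array(o["position"]),R
def plan(tgt,yaw=None):
    """print delta in tool axes (cm) and turn to bring tool z to guard y at yaw"""
    o,x,R=state();d=R.T@(np.array(tgt)-x)*100;a=0
    if yaw is not None:
        want=np.array([-np.sin(yaw),np.cos(yaw),0]);v=R.T@want;a=np.arctan2(-v[1],v[2])
    print("t",round(o["time"],2),"pos",x.round(4),"F",np.round(o["wrist_force"],1),"grip",o["grip_width"],"j",np.round(o["joints"],2));print("R",R.round(3).tolist());print("tool shift cm",d.round(2),"turn",round(float(a),3))
E
python3 - <<'E'
from h import *
p=np.load("p.npy");print(gp(p,.165,p[4],p[5]))
plan([.36,.02,.28],.22)
E
```

```text
[0.52594353 0.2196074  0.18653927]
t 1.35 pos [0.168  0.576  0.2313] F [-0.9  0.3 -0.6] grip 0.08554261325816923 j [ 1.62  0.04  0.08  0.   -1.62 -0.33]
R [[0.0, 0.96, -0.28], [-0.0, -0.28, -0.96], [-1.0, 0.0, 0.0]]
tool shift cm [-4.87 34.   48.  ] turn 2.638
```

```bash
python3 - <<'E'
import numpy as np
for k in range(16):
    t=.165*k;y,z=2.125,3.0
    print([-.3,round(y*np.cos(t)+z*np.sin(t),1),round(-y*np.sin(t)+z*np.cos(t),1),.165,0])
E
```

```text
[-0.3, np.float64(2.1), np.float64(3.0), 0.165, 0]
[-0.3, np.float64(2.6), np.float64(2.6), 0.165, 0]
[-0.3, np.float64(3.0), np.float64(2.1), 0.165, 0]
[-0.3, np.float64(3.3), np.float64(1.6), 0.165, 0]
[-0.3, np.float64(3.5), np.float64(1.1), 0.165, 0]
[-0.3, np.float64(3.6), np.float64(0.5), 0.165, 0]
[-0.3, np.float64(3.7), np.float64(-0.1), 0.165, 0]
[-0.3, np.float64(3.6), np.float64(-0.7), 0.165, 0]
[-0.3, np.float64(3.4), np.float64(-1.3), 0.165, 0]
[-0.3, np.float64(3.2), np.float64(-1.9), 0.165, 0]
[-0.3, np.float64(2.8), np.float64(-2.4), 0.165, 0]
[-0.3, np.float64(2.4), np.float64(-2.8), 0.165, 0]
[-0.3, np.float64(1.9), np.float64(-3.1), 0.165, 0]
[-0.3, np.float64(1.4), np.float64(-3.4), 0.165, 0]
[-0.3, np.float64(0.8), np.float64(-3.6), 0.165, 0]
[-0.3, np.float64(0.2), np.float64(-3.7), 0.165, 0]
```

Emit:
drive_tool:
  targets:
    - [-0.3,2.1,3.0,0.165,0]
    - [-0.3,2.6,2.6,0.165,0]
    - [-0.3,3.0,2.1,0.165,0]
    - [-0.3,3.3,1.6,0.165,0]
    - [-0.3,3.5,1.1,0.165,0]
    - [-0.3,3.6,0.5,0.165,0]
    - [-0.3,3.7,-0.1,0.165,0]
    - [-0.3,3.6,-0.7,0.165,0]
  grip_force: 20

```text
time: 2.35
position: [0.26, 0.2894, 0.2554]
tool_rot: [-0.025, 0.707, -0.026, -0.706]
wrist_force: [0.6, 0.3, 0.0]
grip_width: 0.0002
```

```bash
python3 - <<'E'
from h import *
plan([.36,.02,.28],.22)
E
```

```text
t 2.35 pos [0.26   0.2894 0.2554] F [0.6 0.3 0. ] grip 0.00022925389268342193 j [ 1.37 -0.54 -0.35  0.   -1.76 -1.44]
R [[0.001, -0.073, -0.997], [-0.001, -0.997, 0.073], [-1.0, 0.001, -0.001]]
tool shift cm [ -2.42  26.14 -11.94] turn 1.278
```

```bash
python3 - <<'E'
import numpy as np
for k in range(8):
    t=.16*k;y,z=26.1/8,-11.9/8
    print([-.3,round(float(y*np.cos(t)+z*np.sin(t)),1),round(float(-y*np.sin(t)+z*np.cos(t)),1),.16,0])
E
```

```text
[-0.3, 3.3, -1.5, 0.16, 0]
[-0.3, 3.0, -2.0, 0.16, 0]
[-0.3, 2.6, -2.4, 0.16, 0]
[-0.3, 2.2, -2.8, 0.16, 0]
[-0.3, 1.7, -3.1, 0.16, 0]
[-0.3, 1.2, -3.4, 0.16, 0]
[-0.3, 0.7, -3.5, 0.16, 0]
[-0.3, 0.1, -3.6, 0.16, 0]
```

Emit:
drive_tool:
  targets:
    - [-0.3,3.3,-1.5,0.16,0]
    - [-0.3,3.0,-2.0,0.16,0]
    - [-0.3,2.6,-2.4,0.16,0]
    - [-0.3,2.2,-2.8,0.16,0]
    - [-0.3,1.7,-3.1,0.16,0]
    - [-0.3,1.2,-3.4,0.16,0]
    - [-0.3,0.7,-3.5,0.16,0]
    - [-0.3,0.1,-3.6,0.16,0]

```text
time: 3.35
position: [0.3552, 0.0095, 0.2823]
tool_rot: [-0.457, 0.543, -0.45, -0.542]
wrist_force: [-0.0, 0.5, 0.1]
grip_width: 0.0
```

```bash
python3 - <<'E'
from h import *
from workcell import eyes
plan([.36,.02,.28],.22)
o,x,R=state();p=eyes.camera("wrist");cv2.imwrite("pics/w1.png",cv2.resize(p["img"][:,:,::-1],None,fx=1.42,fy=1.42,interpolation=2));np.savez("w1.npz",x=x,R=R,img=p["img"])
for n in("side","scene"):
    cv2.imwrite(f"pics/{n}1.png",eyes.camera(n)["img"][:,:,::-1])
E
```

```text
t 3.35 pos [0.3552 0.0095 0.2823] F [-0.   0.5  0.1] grip 3.983650792380183e-05 j [ 0.61 -0.63 -0.35 -0.   -1.84 -2.  ]
R [[0.007, -0.984, -0.177], [0.007, -0.177, 0.984], [-1.0, -0.008, 0.005]]
tool shift cm [ 0.24 -0.65  0.95] turn -0.042
```

View pics/w1.png

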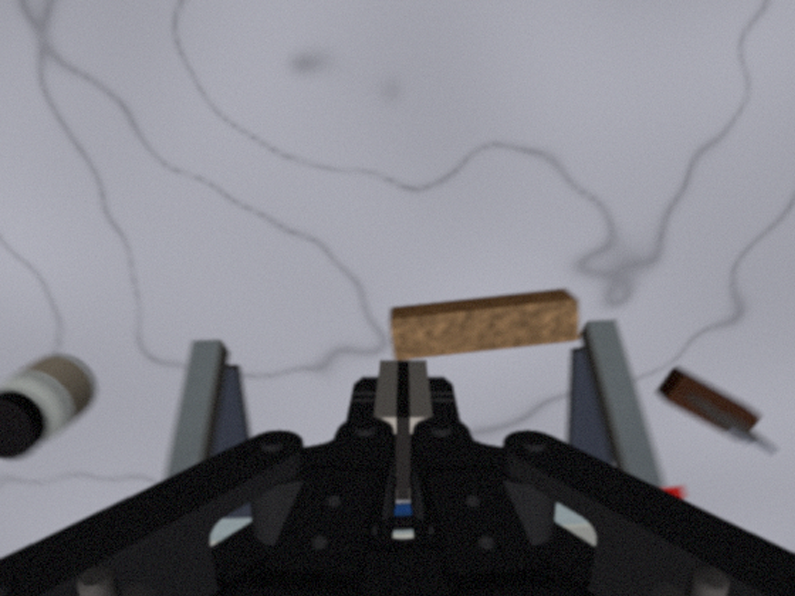

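View pics/side1.png

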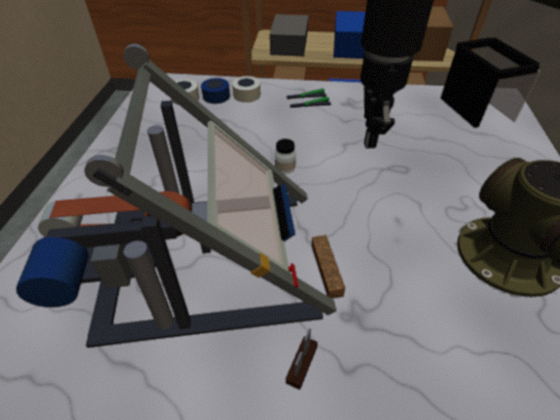

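```bash
cat >fit2.py <<'E'
import re
src=open("fit.py").read().split("r=least_squares")[0]
exec(src)
H=np.array([[-1.38219270e-03,-2.71047550e-01,9.62564967e-01,-1.42146124e-01],[-3.05210901e-04,-9.62565727e-01,-2.71048202e-01,6.89328116e-02],[9.99998998e-01,-6.68426167e-04,1.24772465e-03,6.09045916e-05],[0,0,0,1]])
W=np.load("w1.npz");Rt=W["R"]@H[:3,:3];tc=W["R"]@H[:3,3]+W["x"]
CAM["wrist"]=dict(f=367.825,c=(283.4222,209.0904),k=-.0515753,R=Rt.T,t=-Rt.T@tc)
Ln=[l for i,l in enumerate(Ln) if i!=1]+[(.153,0,"side",b(110,85),b(535,345))]
v=lambda x,y:np.array((x/1.42,y/1.42))
Ln+=[(-.177,0,"wrist",v(190,350),v(168,470)),(-.153,0,"wrist",v(225,350),v(208,478)),(.153,0,"wrist",v(586,335),v(617,460)),(.177,0,"wrist",v(614,325),v(658,475))]
C=[(-.177,v(193,341)),(-.153,v(226,341)),(.153,v(584,323)),(.177,v(614,321))]
f0=f
def f(p):
    g=[proj("wrist",gp(p,y,p[4],p[6]))-px for y,px in C]
    return np.concatenate([f0(p)]+g)
r=least_squares(f,[.52,.05,.23,.03,-.01,.09,-.03],loss="soft_l1",f_scale=1.)
p=r.x;print(np.round(p,4));print(np.round(f(p),1));np.save("p.npy",p)
J=r.jac;print("sd",np.round(np.sqrt(np.diag(np.linalg.inv(J.T@J))),4))
print("lip_under",gp(p,0,-.015,p[3]),"corner",gp(p,0,-.03,p[3]),"mark",gp(p,.165,p[4],p[5]))
for n in CAM:
    im=cv2.imread(f"pics/{n}0.png") if n!="wrist" else W["img"][:,:,::-1];im=cv2.resize(im,None,fx=4,fy=4,interpolation=2)
    def ln(a,b,col):
        A,B=[tuple(int(v) for v in proj(n,gp(p,*q))*4+2) for q in(a,b)];cv2.line(im,A,B,col,2 if n=="wrist" else 1)
    s=p[3];ef=p[4]
    for y in(-.177,-.153,.153,.177):
        for e in(0,.026): ln((y,ef+e,p[6]),(y,ef+e,.25 if n!="wrist" else .1),(0,255,0) if e<.01 else (255,255,0))
    ln((-.075,-.03,s+.006),(.075,-.03,s+.006),(255,0,255))
    ln((-.075,-.03,s),(.075,-.03,s),(255,0,255));
    for u in (0,.004,-.004):ln((.153,ef-.003,s+u),(.177,ef-.003,s+u),(255,255,255))
    for u in(-.01,.01): ln((.153,ef,p[5]+u),(.177,ef,p[5]+u),(255,0,0))
    im=im[4*150:4*300,4*200:4*400] if n=="side" else im[4*140:4*290,4*190:4*390] if n=="scene" else cv2.resize(im,(800,600),interpolation=cv2.INTER_AREA)
    cv2.imwrite(f"pics/{n}fit.png",im)
E
python3 fit2.py
```

```text
[ 0.512   0.0434  0.2327  0.012  -0.0014  0.0875 -0.1255]
[ 1.6  1.5  0.  -1.1 -0.6 -0.1 -2.1 -1.6 -0.2 -0.4  3.4  2.5 -1.5  0.4
  4.8  1.3 -0.2  0.7 -4.  -1.9 -8.3 -8.2  4.7  3.2  4.5  0.7 -0.6  0.4
  0.4  2.8 -1.7  1.6 -0.9  3.  -2.6  1.3 -1.   1.3 -4.5  0.3  0.4 -1.
 -0.8 -0.8]
sd [0.0025 0.0008 0.0043 0.004  0.0021 0.0027 0.0019]
lip_under [0.50837427 0.04248538 0.12884104] corner [0.49719337 0.03983533 0.13848285] mark [0.52769484 0.2166359  0.17792795]
```

View pics/wristfit.png

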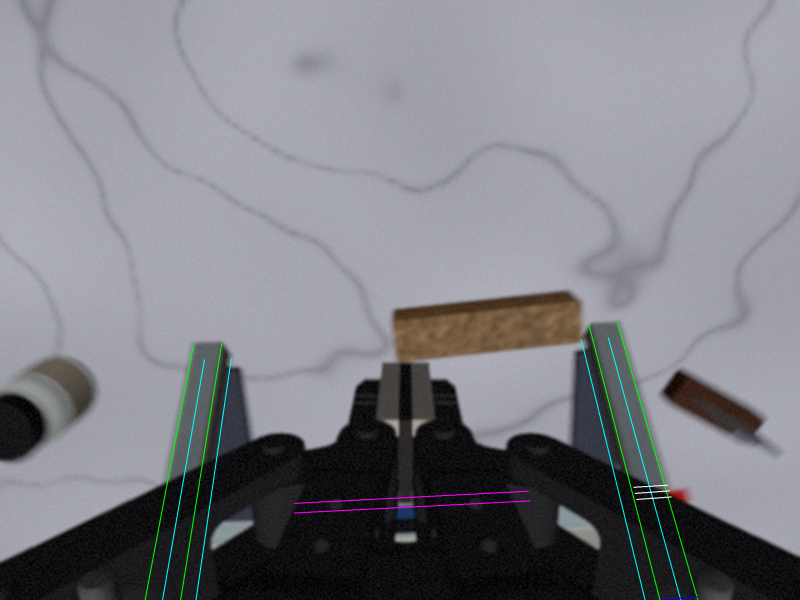

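View pics/sidefit.png

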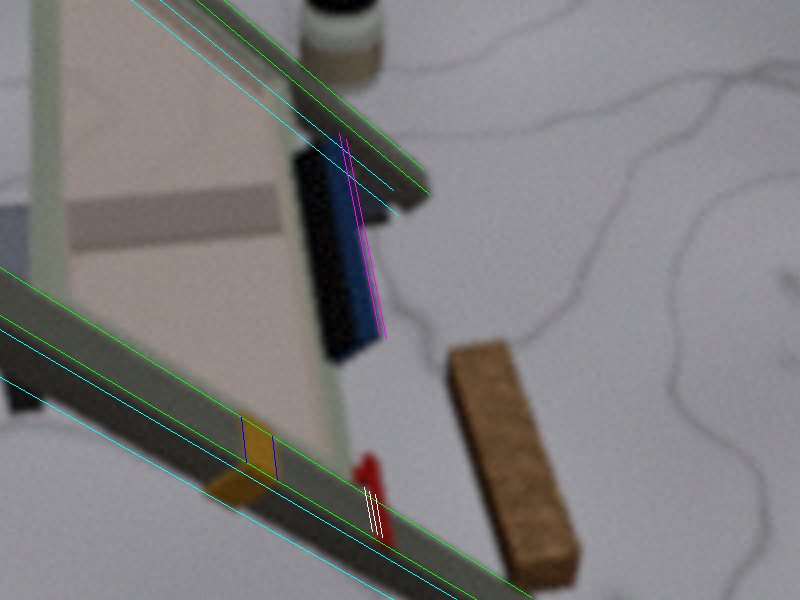

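View pics/scenefit.png

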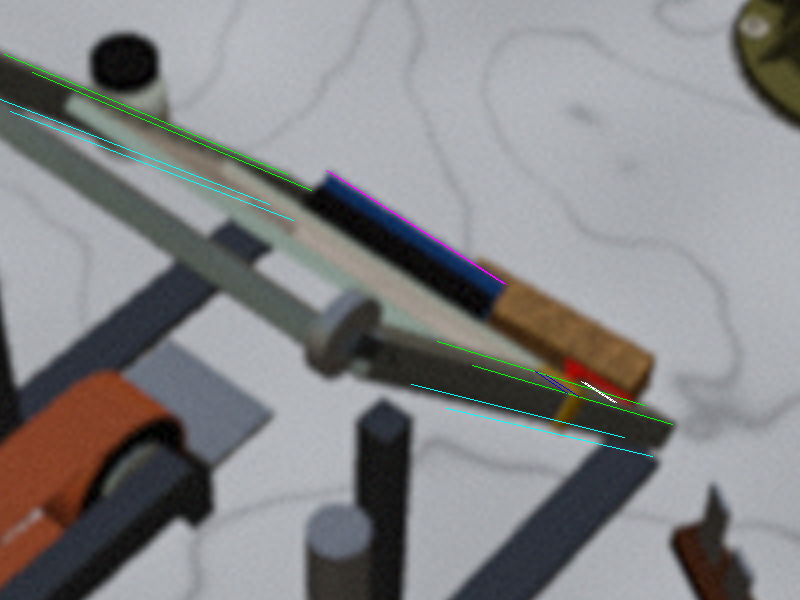

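```bash
python3 - <<'E'
from h import *
plan([.462,.032,.124],.233)
E
```

```text
t 3.5 pos [0.3552 0.0093 0.2821] F [0.1 0.2 0.3] grip 8.311014186788427e-05 j [ 0.61 -0.63 -0.35 -0.   -1.84 -2.  ]
R [[0.006, -0.984, -0.178], [0.006, -0.178, 0.984], [-1.0, -0.007, 0.005]]
tool shift cm [ 15.89 -10.8    0.25] turn -0.054
```

Emit:
drive_tool:
  targets:
    - [2.2,-1.5,0.1,-0.05,0]
    - [2.2,-1.5,0.1,0,0]
    - [2.2,-1.5,0.1,0,0]
    - [2.2,-1.5,0.1,0,0]
    - [2.2,-1.5,0,0,0]
    - [2.2,-1.5,0,0,0]
    - [2.2,-1.2,0,0,0]
    - [0,0,0,0,0]

```text
time: 4.5
position: [0.4559, 0.0465, 0.1248]
tool_rot: [0.437, -0.559, 0.428, 0.559]
wrist_force: [-0.4, 0.5, -0.4]
grip_width: 0.0001
```

```bash
python3 - <<'E'
from h import *
from workcell import eyes
plan([.462,.032,.124],.233)
for n in("side","scene"):
    im=eyes.camera(n)["img"][:,:,::-1];cv2.imwrite(f"pics/{n}2.png",im)
    c=im[150:300,200:400] if n=="side" else im[140:290,190:390]
    cv2.imwrite(f"pics/{n}2z.png",cv2.resize(c,None,fx=4,fy=4,interpolation=2))
E
```

```text
t 4.5 pos [0.4559 0.0465 0.1248] F [-0.4  0.5 -0.4] grip 8.637481051704695e-05 j [ 0.54 -0.35 -0.45 -0.   -1.46 -1.86]
R [[0.008, -0.968, -0.251], [0.01, -0.25, 0.968], [-1.0, -0.01, 0.008]]
tool shift cm [ 0.07 -0.23 -1.55] turn 0.02
```

View pics/side2z.png

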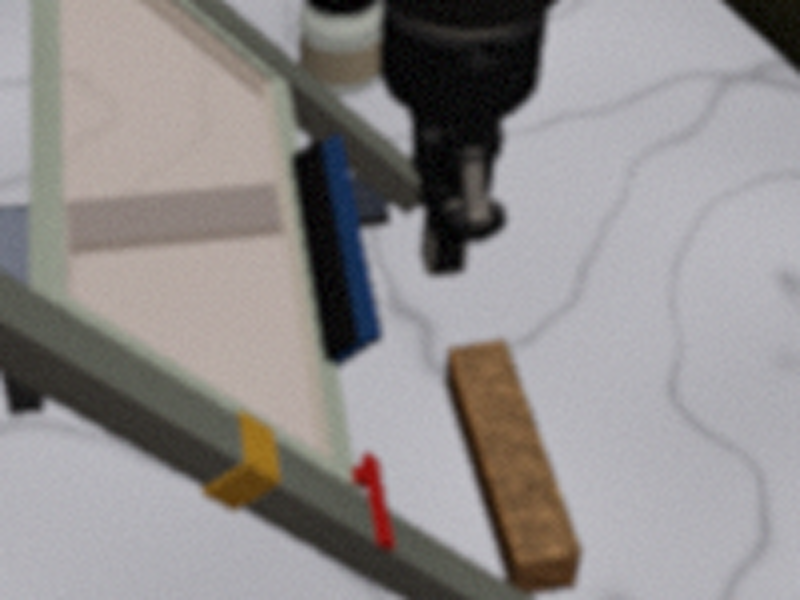

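View pics/scene2z.png

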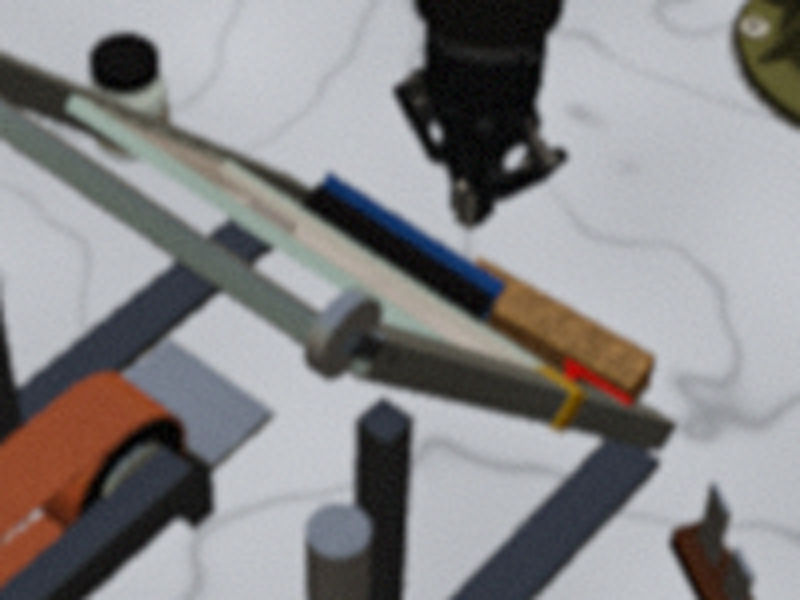

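```bash
python3 - <<'E'
from h import *
o,x,R=state()
print((proj("side",x)-[200,150])*4,(proj("scene",x)-[190,140])*4)
f=-R[:,1]
for z in(0,.014):
  y=x+f*.036+[0,0,z];print((proj("side",y)-[200,150])*4,(proj("scene",y)-[190,140])*4)
E
```

```text
[438.34834793 259.88265179] [468.79564763 216.55751145]
[370.91135458 266.42236499] [435.14891719 246.63155683]
[371.42730926 247.67053764] [436.04047412 232.19056006]
```

Emit:
drive_tool:
  targets:
    - [0,-0.6,-0.8,0,0]
    - [0,-0.6,-0.8,0,0]
    - [0,-0.4,0,0,0]
    - [0,-0.3,0,0,0]
    - [0,-0.3,0,0,0]
    - [0,-0.3,0,0,0]
    - [0,-0.3,0,0,0]
    - [0,0,0,0,0]

```text
time: 5.6
position: [0.4896, 0.0373, 0.1311]
tool_rot: [-0.439, 0.561, -0.426, -0.558]
wrist_force: [-2.8, 0.0, 1.5]
grip_width: -0.0002
```

```bash
cat >look.py <<'E'
import sys
from h import *
from workcell import eyes
k=sys.argv[1]
plan([.5,.04,.124],.233)
im=eyes.camera("side")["img"][:,:,::-1];cv2.imwrite(f"pics/side{k}.png",im)
c=im[150:300,200:400];cv2.imwrite(f"pics/side{k}z.png",cv2.resize(c,None,fx=4,fy=4,interpolation=2))
E
python3 look.py 3
```

```text
t 5.6 pos [0.4896 0.0373 0.1311] F [-2.8  0.   1.5] grip -0.00018220512237471852 j [ 0.48 -0.26 -0.37 -0.   -1.44 -1.8 ]
R [[0.014, -0.968, -0.251], [0.012, -0.251, 0.968], [-1.0, -0.017, 0.008]]
tool shift cm [ 0.73 -1.06 -0.01] turn 0.021
```

View pics/side3z.png

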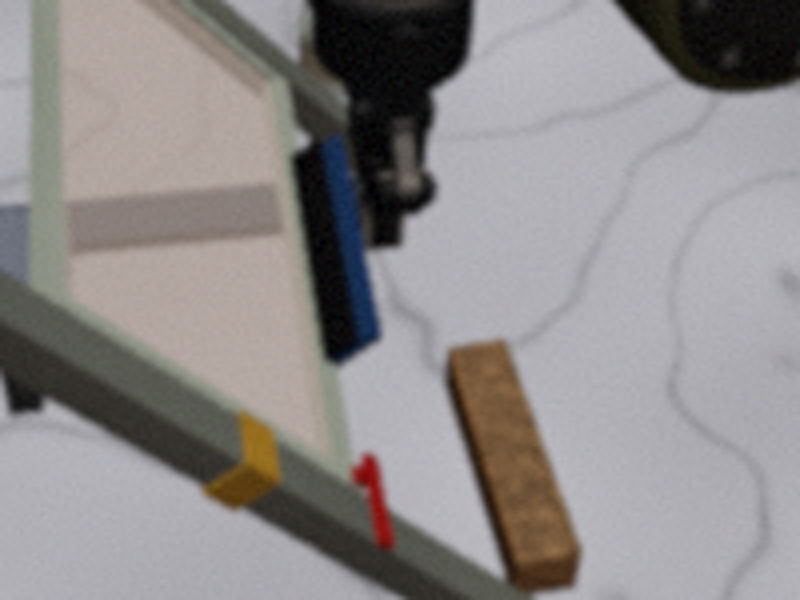

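Emit:
drive_tool:
  targets:
    - [-0.2,-0.25,0,0,0]
    - [-0.2,-0.25,0,0,0]
    - [-0.2,-0.25,0,0,0]
    - [-0.2,-0.25,0,0,0]
    - [-0.2,-0.25,0,0,0]
    - [-0.2,-0.25,0,0,0]
    - [-0.2,-0.25,0,0,0]
    - [0,0,0,0,0]

```text
time: 6.65
position: [0.499, 0.0395, 0.1431]
tool_rot: [0.433, -0.556, 0.432, 0.563]
wrist_force: [-2.5, 0.1, 1.1]
grip_width: -0.0005
```

```bash
python3 look.py 4
```

```text
t 6.65 pos [0.499  0.0395 0.1431] F [-2.5  0.1  1.1] grip -0.0005194733935712763 j [ 0.48 -0.22 -0.31 -0.01 -1.48 -1.79]
R [[-0.007, -0.968, -0.251], [0.006, -0.251, 0.968], [-1.0, 0.005, 0.008]]
tool shift cm [ 1.91 -0.12  0.  ] turn 0.021
```

View pics/side4z.png

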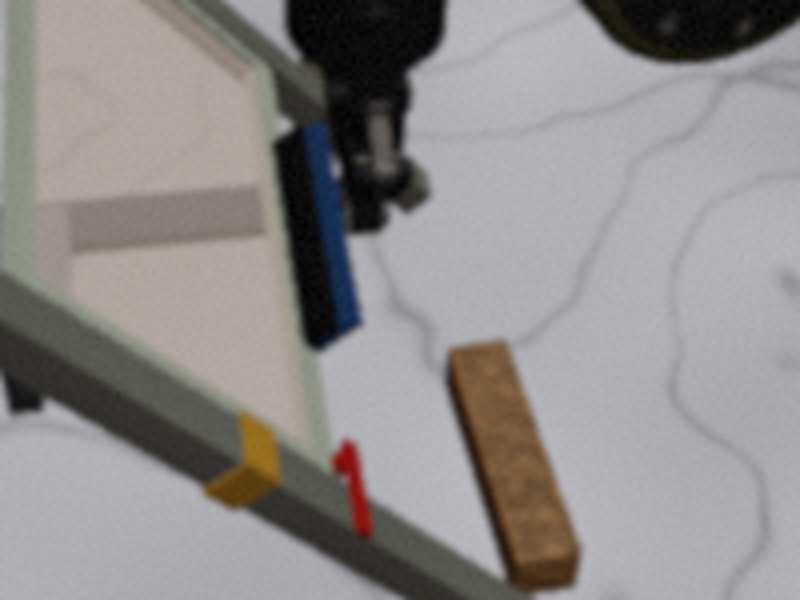

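```bash
cat >ptr.py <<'E'
import sys
from h import *
p=np.load("p.npy")
def cr(n,q): return (q-([200,150] if n=="side" else [190,140]))*4
for n in("side","scene"):
    for s in (.012,p[5]):
        a=proj(n,gp(p,.165,p[4],s));D=lambda y,e,u:(proj(n,gp(p,.165+y,p[4]+e,s+u))-a)*4
        du,dy,de=D(0,0,.001),D(.001,0,0),D(0,-.001,0)
        k=np.linalg.solve(np.c_[du,dy],de);print(n,s,cr(n,a).round(0),"px/mm u,y,e",du.round(2),dy.round(2),de.round(2),"1mm proud looks like u,y mm",k.round(2))
for k in sys.argv[1:]:
    im=cv2.imread(f"pics/side{k}.png");hsv=cv2.cvtColor(im,cv2.COLOR_BGR2HSV)
    red=(((hsv[...,0]<8)|(hsv[...,0]>172))&(hsv[...,1]>140)&(hsv[...,2]>60)).astype(np.uint8);yel=((hsv[...,0]>17)&(hsv[...,0]<32)&(hsv[...,1]>150)&(hsv[...,2]>80)).astype(np.uint8)
    for nm,m in(("red",red),("yel",yel)):
        m[:, :200]=0;m[:220]=0;m[310:]=0;m[:,330:]=0
        N,l,st,c=cv2.connectedComponentsWithStats(m);i=1+np.argmax(st[1:,4]);print(k,nm,st[i],c[i].round(2))
E
python3 ptr.py 0 3 4
```

```text
side 0.012 [367. 514.] px/mm u,y,e [-1.36 -0.83] [0.31 1.8 ] [ 1.67 -0.99] 1mm proud looks like u,y mm [-1.52 -1.25]
side 0.08751246300639262 [258. 447.] px/mm u,y,e [-1.54 -0.94] [0.22 1.84] [ 1.72 -1.09] 1mm proud looks like u,y mm [-1.3  -1.25]
scene 0.012 [594. 394.] px/mm u,y,e [-0.5  -0.15] [1.29 0.84] [ 0.84 -1.36] 1mm proud looks like u,y mm [-10.97  -3.56]
scene 0.08751246300639262 [555. 382.] px/mm u,y,e [-0.55 -0.17] [1.35 0.88] [ 0.88 -1.44] 1mm proud looks like u,y mm [-10.3   -3.56]
0 red [289 264  10  23  92] [293.51 275.05]
0 yel [252 254  18  19 122] [263.23 263.05]
3 red [288 264  10  23  92] [293.39 275.01]
3 yel [252 254  18  22 192] [262.06 266.08]
4 red [283 261  10  23  97] [288.15 271.88]
4 yel [252 254  18  22 185] [262.13 265.92]
```

```bash
python3 - <<'E'
from h import *
p=np.load("p.npy")
def tri(ps,pc):
    r=least_squares(lambda X:np.r_[proj("side",X)-ps,proj("scene",X)-pc],gp(p,.165,0,.04))
    X=r.x-np.array([p[0],p[1],.11]);c,s=np.cos(p[2]),np.sin(p[2]);g=np.array([c*X[0]+s*X[1],-s*X[0]+c*X[1],X[2]])
    return "y,e,u mm",(np.array([g[1],g@E,g@U])*1e3).round(1),"res",r.fun.round(2)
S=lambda x,y:np.array([200+x/4,150+y/4]);C=lambda x,y:np.array([190+x/4,140+y/4])
print("ptr tip",tri(S(388,547),C(632,402)))
print("ptr root",tri(S(371,456),C(566,363)))
print("band fo",tri(S(264,467),C(580,388)))
print("band bo",tri(S(222,498),C(561,427)))
print("band fi",tri(S(255,416),C(545,370)))
print("lip fl",tri(S(379,332),C(504,285)))
print("lip fr",tri(S(342,140),C(330,175)))
E
python3 - <<'E'
import cv2
a=cv2.imread("pics/scene2.png")[215:265,310:370];b=cv2.imread("pics/side2.png")[245:295,245:305]
import numpy as np
cv2.imwrite("pics/pz.png",np.hstack([cv2.resize(a,(480,400),interpolation=cv2.INTER_CUBIC)[:,:400],cv2.resize(b,(480,400),interpolation=cv2.INTER_CUBIC)[:,:400]]))
E
```

```text
ptr tip ('y,e,u mm', array([188.5, -10.2,  13.1]), 'res', array([-0.01,  0.04, -0.02, -0.05]))
ptr root ('y,e,u mm', array([137.4,  -9. ,  12.2]), 'res', array([-0.13,  0.41, -0.16, -0.56]))
band fo ('y,e,u mm', array([181.6,  -7.2,  92.4]), 'res', array([-0.01,  0.04, -0.02, -0.05]))
band bo ('y,e,u mm', array([183.6,  17.8,  91.8]), 'res', array([-0.06,  0.19, -0.09, -0.26]))
band fi ('y,e,u mm', array([156.3,  -6.6,  94.4]), 'res', array([-0.24,  0.73, -0.28, -1.02]))
lip fl ('y,e,u mm', array([ 76.5, -30. ,  17.6]), 'res', array([-0.18,  0.48, -0.13, -0.65]))
lip fr ('y,e,u mm', array([-72.4, -28.3,  12.8]), 'res', array([-0.09,  0.22, -0.03, -0.28]))
```

View pics/pz.png

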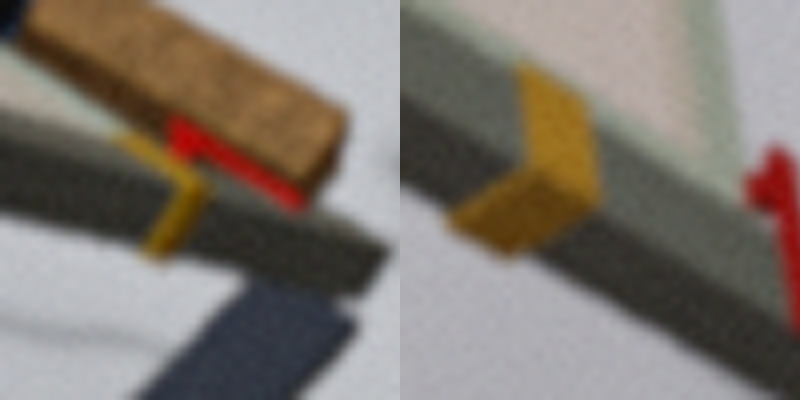

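Emit:
drive_tool:
  targets:
    - [-0.35,-0.4,0,0,0]
    - [-0.4,-0.45,0,0,0]
    - [-0.4,-0.45,0,0,0]
    - [-0.4,-0.45,0,0,0]
    - [-0.4,-0.45,0,0,0]
    - [-0.35,-0.4,0,0,0]
    - [-0.2,-0.25,0,0,0]
    - [0,0,0,0,0]

```text
time: 7.7
position: [0.5186, 0.0442, 0.1677]
tool_rot: [0.426, -0.551, 0.439, 0.568]
wrist_force: [-1.7, -0.4, 2.5]
grip_width: 0.0002
```

```bash
python3 look.py 5; python3 ptr.py 4 5 | tail -4
```

```text
t 7.7 pos [0.5186 0.0442 0.1677] F [-1.7 -0.4  2.5] grip 0.00022843555386619258 j [ 0.46 -0.14 -0.2  -0.01 -1.54 -1.78]
R [[-0.029, -0.967, -0.252], [-0.0, -0.252, 0.968], [-1.0, 0.028, 0.007]]
tool shift cm [4.42 1.78 0.03] turn 0.022
4 red [283 261  10  23  97] [288.15 271.88]
4 yel [252 254  18  22 185] [262.13 265.92]
5 red [272 254  10  23  99] [276.84 264.86]
5 yel [252 254  18  22 185] [262.15 265.85]
```

View pics/side5z.png

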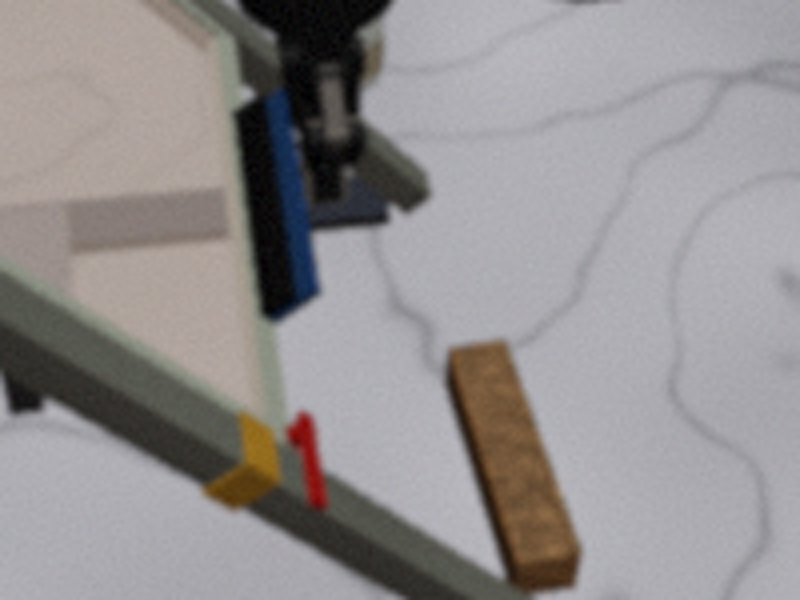

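Emit:
drive_tool:
  targets:
    - [-0.3,-0.35,0,0,0]
    - [-0.3,-0.35,0,0,0]
    - [-0.3,-0.35,0,0,0]
    - [-0.3,-0.35,0,0,0]
    - [-0.3,-0.35,0,0,0]
    - [-0.25,-0.3,0,0,0]
    - [-0.2,-0.25,0,0,0]
    - [0,0,0,0,0]

```text
time: 8.75
position: [0.5337, 0.0478, 0.1867]
tool_rot: [0.42, -0.547, 0.444, 0.572]
wrist_force: [-3.2, 0.6, 2.2]
grip_width: 0.0
```

```bash
python3 look.py 6; python3 ptr.py 5 6 | tail -4; python3 - <<'E'
from workcell import eyes
import cv2
im=eyes.camera("scene")["img"][:,:,::-1];cv2.imwrite("pics/scene6.png",im)
import numpy as np
b=cv2.imread("pics/side6.png")[235:285,235:295]
cv2.imwrite("pics/pz6.png",np.hstack([cv2.resize(im[215:265,310:370],(480,400),interpolation=cv2.INTER_CUBIC)[:,:400],cv2.resize(b,(480,400),interpolation=cv2.INTER_CUBIC)[:,:400]]))
E
```

```text
t 8.75 pos [0.5337 0.0478 0.1867] F [-3.2  0.6  2.2] grip 3.862455893012181e-05 j [ 0.45 -0.09 -0.11 -0.02 -1.59 -1.77]
R [[-0.05, -0.966, -0.253], [-0.006, -0.253, 0.967], [-0.999, 0.05, 0.007]]
tool shift cm [6.43 3.14 0.06] turn 0.023
5 red [272 254  10  23  99] [276.84 264.86]
5 yel [252 254  18  22 185] [262.15 265.85]
6 red [263 248   9  24  93] [267.9  259.29]
6 yel [252 254  15  22 142] [260.55 266.44]
```

View pics/pz6.png

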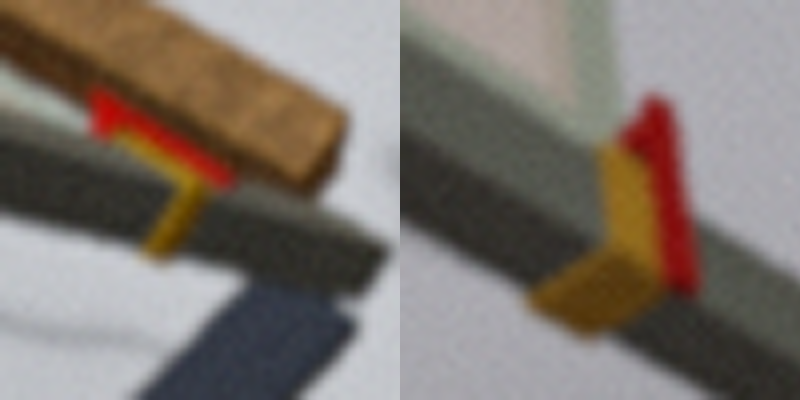

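```bash
cat >tri.py <<'E'
from h import *
p=np.load("p.npy")
def tri(ps,pc):
    r=least_squares(lambda X:np.r_[proj("side",X)-ps,proj("scene",X)-pc],gp(p,.165,0,.04))
    X=r.x-np.array([p[0],p[1],.11]);c,s=np.cos(p[2]),np.sin(p[2]);g=np.array([c*X[0]+s*X[1],-s*X[0]+c*X[1],X[2]])
    return (np.array([g[1],g@E,g@U])*1e3).round(1),r.fun.round(2)
def su(px,y,e): # u from side centroid at assumed y,e
    r=least_squares(lambda v:proj("side",gp(p,v[0],e,v[1]))-px,[y,.04]);return (r.x*1e3).round(1)
E
python3 - <<'E'
from tri import *
print(tri(np.array([270.6,271.6]),np.array([339,237.9])))
print("ptr centroid y,u: start",su([293.45,275.03],.16,-.0095),su([276.84,264.86],.16,-.0095),su([267.9,259.29],.16,-.0095))
for px in([261.75+.25,265.5],):print()
# band: front face corners in side (pics z) 
for x,y in((240,413),(247,460),(275,425),(279,473)):print("band",su([200+x/4,150+y/4],.16,-.0065))
E
```

```text
(array([188.8,  -9.5,  84.3]), array([ 0.03, -0.1 ,  0.04,  0.14]))
ptr centroid y,u: start [164.1  16.6] [164.5  63.7] [164.4  87.5]

band [157.9 103.6]
band [182.4 102.5]
band [151.9  79.9]
band [178.9  81.5]
```

Emit:
drive_tool:
  targets:
    - [-0.25,-0.3,0,0,0]
    - [-0.25,-0.3,0,0,0]
    - [0,0,0,0,0]
    - [0,0,0,0,0]
    - [0,0,0,0,0]
    - [0,0,0,0,0]
    - [0,0,0,0,0]
    - [0,0,0,0,0]

```text
time: 9.85
position: [0.5376, 0.0487, 0.1914]
tool_rot: [0.418, -0.546, 0.446, 0.573]
wrist_force: [-4.4, -0.0, 2.0]
grip_width: -0.0002
```

```bash
cat >look2.sh <<'X'
python3 look.py $1; python3 ptr.py $1 | tail -2; python3 - <<E
from workcell import eyes
import cv2
import numpy as np
im=eyes.camera("scene")["img"][:,:,::-1];cv2.imwrite("pics/scene$1.png",im)
b=cv2.imread("pics/side$1.png")[235:285,235:295]
cv2.imwrite("pics/pz$1.png",np.hstack([cv2.resize(im[215:265,310:370],(480,400),interpolation=cv2.INTER_CUBIC)[:,:400],cv2.resize(b,(480,400),interpolation=cv2.INTER_CUBIC)[:,:400]]))
E
X
bash look2.sh 7
```

```text
t 9.85 pos [0.5376 0.0487 0.1914] F [-4.4 -0.   2. ] grip -0.00016753175574332345 j [ 0.45 -0.07 -0.09 -0.02 -1.6  -1.77]
R [[-0.055, -0.966, -0.253], [-0.008, -0.253, 0.967], [-0.998, 0.055, 0.006]]
tool shift cm [6.95 3.48 0.07] turn 0.023
7 red [261 246   9  25  93] [265.62 257.94]
7 yel [252 254  15  22 108] [259.49 267.71]
```

View pics/pz7.png

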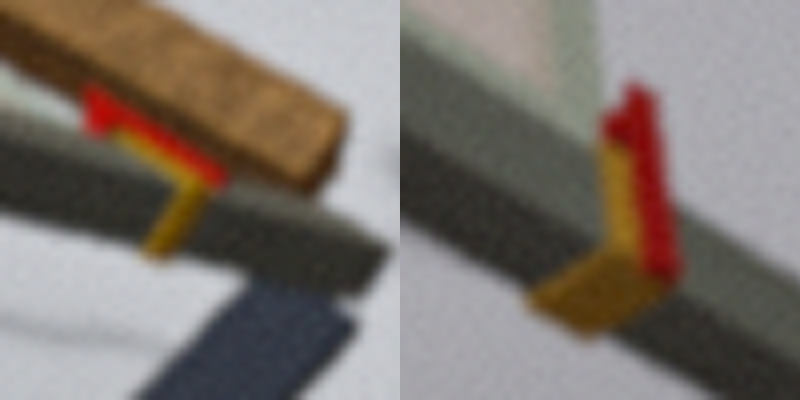

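Emit:
drive_tool:
  targets:
    - [0.03,0.5,0,0,0]
    - [0.05,0.8,0,0,0]
    - [0.05,1.0,0,0,0]
    - [0.05,1.0,0,0,0]
    - [0.05,1.5,0,0,0]
    - [0.05,1.5,0,0,0]
    - [0,1.5,0,0,0]
    - [0,0,0,0,0]

```text
time: 10.95
position: [0.4583, 0.028, 0.1927]
tool_rot: [0.42, -0.547, 0.444, 0.572]
wrist_force: [0.4, -0.5, 0.4]
grip_width: 0.0003
```

```bash
bash look2.sh 8
```

```text
t 10.95 pos [0.4583 0.028  0.1927] F [ 0.4 -0.5  0.4] grip 0.0002840268309490477 j [ 0.49 -0.3  -0.29 -0.02 -1.63 -1.8 ]
R [[-0.05, -0.966, -0.253], [-0.006, -0.253, 0.967], [-0.999, 0.05, 0.007]]
tool shift cm [ 6.65 -4.67  0.06] turn 0.023
8 red [261 246   9  24  92] [265.54 257.62]
8 yel [252 254  14  22  95] [259.56 267.  ]
```

View pics/pz8.png

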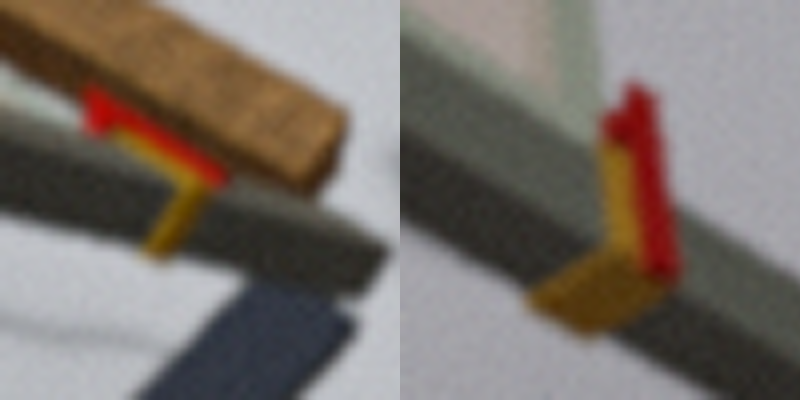

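View pics/side8z.png

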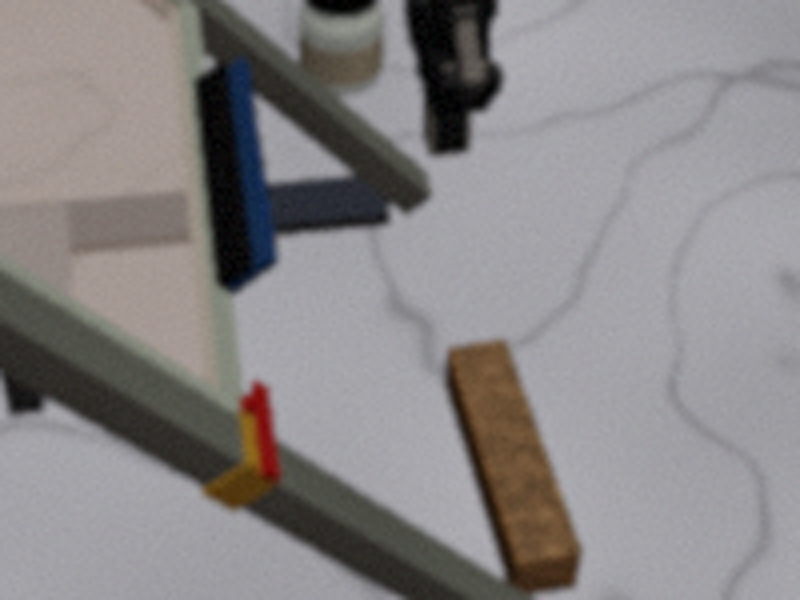

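```bash
python3 - <<'E'
from tri import *
print(tri(np.array([269.4,269.4]),np.array([338.1,237.9])))
print(su([265.54,257.62],.16,-.0095))
E
```

```text
(array([186.7,  -9.6,  87.5]), array([-0.11,  0.34, -0.15, -0.48]))
[163.9  93.6]
```

```bash
python3 - <<'E'
from workcell import workorder,get_obs
print(workorder.job_done(),get_obs()["time"])
E
```

```text
the job is handed in; nothing more can be done
the job is handed in; nothing more can be done
```

The shield is up with its red pointer inside the yellow band, the fingers are clear of it, and the job is handed in; it reports no verdict.

**What I did:** I closed the fingers so they could not grip the lip. The tool can only point down, so I pushed against the lower front edge of the lip's underside, close to its middle. The push followed the slope of the rails in short steps for about 77 mm, with about 5 N or less at the wrist in the readings between moves. I then backed the fingers about 80 mm straight off; the last move ended at about 11 s of the 35 s allowed.

**Last checks:**
- **Shield position:** it did not move when the fingers left. The pointer's position in the side picture changed by less than half a pixel, and the wrist force fell to about zero.
- **Pointer against the band:** along the rail, the band runs from about 82 to 102 mm, centred near 92 mm. My estimates of the pointer do not fully agree: 87.5 mm from a direct two-camera fix, about 90 mm from the starting fix plus the finger travel, and 93.6 mm from the side picture alone. All three lie inside the band, about 5 mm or more from its edges.
- **Other objects:** the stick has not moved in the side and scene pictures, and the part of the jar in view looks undisturbed. I did not look at the blanks again after the push; the tool passed well above them on the way in and stayed away afterwards.

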